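# Load the rocker evenly with tins and jars

### The job

Load the tilting rocker in this order: the long tin squarely on the long pad, the short tin squarely on the short pad, then the large jar upright on the middle of the short tin, and last the small jar upright on the middle of the long tin, so that the plate ends up level. Set each one down gently and centred rather than letting it drop, and do not knock over the two conical flasks.

Things in the scene. Friction and masses are not known exactly. Their poses are not given: they have to be found in the camera images.
- tin_long_center (a point): Long aluminium instrument tin, closed, 120 x 60 x 38 mm high, about 420 g, lying flat on the bench at the start. The point is its centre, half-way up (19 mm above its underside, 19 mm below its flat top); x along its 120 mm length, y across its 60 mm width, z up.
- tin_short_center (a point): Short aluminium instrument tin, closed, 76 x 60 x 38 mm high, about 260 g, lying flat on the bench at the start. The point is its centre, half-way up (19 mm above its underside, 19 mm below its flat top); x along its 76 mm length, y across its 60 mm width, z up.
- jar_large_center (a point): Large amber glass jar with blue screw cap, standing on the bench, 62 mm in diameter, 76 mm high (the cap is the top 18 mm, 56 mm in diameter), about 280 g. The point is on its axis, half-way up; z up.
- jar_small_center (a point): Small amber glass jar with blue screw cap, standing on the bench, 42 mm in diameter, 56 mm high (the cap is the top 18 mm, 38 mm in diameter), about 120 g. The point is on its axis, half-way up; z up.
- pad_long (a point): Long black rubber pad, 124 x 66 x 3 mm, on one end of the rocker's grey metal plate (160 x 280 mm, facing any way). The point is the centre of its top face; x along its length, parallel to the pivot line; z out of the plate. It lies 80 mm from the pivot line, 160 mm from the other pad; its top is 73 mm above the bench when level.
- pad_short (a point): Short black rubber pad, 80 x 66 mm, 3 mm thick, on the opposite end of the same plate. The point is the centre of its top face; x along its 80 mm length, parallel to the pivot line; z out of the plate; top 73 mm above the bench when the plate is level.
- plate (a joint): Tilt of the rocker's plate about its middle, rad; 0 is level, positive lifts the long pad's end. Stops at +-0.10. A soft spring of 3 N m/rad centres it, so the plate tilts under any uneven load (an end moves down or up by up to 8 mm at the pad) and comes level when both ends carry the same weight.
- flask_a: Conical glass flask standing on the bench to the robot's left, a bystander: 80 mm across the base, 132 mm high. Origin: centre of its underside, z up.
- flask_b: Conical glass flask standing on the bench to the robot's right, a bystander: 80 mm across the base, 132 mm high. Origin: centre of its underside, z up.

How it is judged:
By the outcome, as a careful person would: the job done as asked, in the order asked, and still so for the second after the job is handed in, with the robot touching nothing.
It also fails if it takes over 128 s, if anything falls off the work surface, if the arm or the gripper's body presses on something with over 40 N, if the wrist force passes 120 N, or if a joint passes its speed limit or range.

### The arm

A 6-joint arm with a two-finger parallel gripper is mounted at the origin on the work surface. World frame = base frame: x ahead of the robot, y to its left, z up, the work surface at z = 0. Lengths are in m, angles in rad, forces in N, time in s.
With the tool pointing down it reaches from about 0.275 to 0.775 m from the base axis. Payload 14.6 kg.
Tool frame: the origin (TCP) lies between the finger pads; the fingertips stand 17 mm ahead of it and the grasp point (between the pads) lies 2 mm behind it; z points along the fingers, x is the direction in which the jaws open and shut, and the axes are right-handed (so a half turn about z gives the same grasp; the last joint's range is limited). The gripper opens to 85 mm and grips with 20 to 120 N. Pads are 22 mm wide; open, the fingers measure 114 mm over their backs; the gripper's body (76 mm by 85 mm) begins 54 mm behind the grasp point. The pads swing forward as they close: fully open they stand 13 mm farther back than shut.
Start: joints at [-1.276, 0.263, -0.048, 1.259, 0, 1.415], TCP at [0.228, -0.473, 0.248] pointing down, gripper open.
Joint ranges: [-2.65, 2.65], [-0.89, 1.7], [-1.18, 1.37], [-2.13, 2.11], [-1.35, 1.29], [-3.14, 3.14]. Speed limits (rad/s): [1.89, 1.89, 2.57, 2.79, 3.14, 3.14].

### API

Orientations are given as a unit quaternion [w, x, y, z].
In Python, from cell import env, viewer, nets gives the robot as it stands.
- The arm moves only by the tool move_arm, never from a script. Its argument "series" is text: rows parted by semicolons, each of 7 numbers parted by spaces: the turn, a rotation vector about the world's x, y, z normalised to -1 to 1, where 1 is 60 degrees, then the shift along the world's x, y, z normalised to -1 to 1, where 1 is 0.03 m, then the closure, from 0 (fully open) to 1 (shut). A call has 1 to 8 rows; each row shifts and turns the commanded pose from where the row before left it; what a row does not reach is not made up. A row lasts 1/8 s, in which the tool goes at most 62.5 mm and 10.7 degrees, less where a joint would pass 70% of its speed; a pose out of reach is approached as far as the arm can. A call with a number of a shift or a turn outside -1 to 1 is refused whole. A call with a gripper value outside its range is refused whole. The fingers move at their own pace and stop on an object; "squeeze" is the grip in N (left out, the last holds). Time passes only in rows, so rows that do not move let the fingers close. It gives the time, the measured TCP pose, the force and the opening at its end, in the units of the state.
- env.get_obs(): the state, without advancing time (a new reading comes with each control period).
- viewer.read_camera(name): name is "scene" or "top" or "wrist"; returns a dict with "pixels" (384x512x3 uint8, red, green, blue), "z_map" (384x512 float32, m along the optical axis (not along the pixel's ray), 0 where there is no reading), "fx", "fy", "cx", "cy" (pixels), "R" (3x3) and "t" (3): a world point X has camera coordinates R X + t; the wrist camera has in their place "mount" (4x4, takes a point from camera to tool coordinates, whose origin is the TCP and whose axes are the tool frame's). Camera axes: x right, y down, z forward; pixel columns grow to the right and rows downward; lengths in m; the calibration is good to about 2 mm. A picture is of the moment at which its call begins: read the wrist's pose just before it.
- env.finish_job(): hands the job in, once; it reports no verdict.
Trained networks look in a picture, given as the dict that the camera call returned (one of the last four; its "shot" number tells which), for a name from the list of things; names that differ only in an ending like _2 or _b are one class to them, and where a whole thing is asked for, a point or a joint stands for the part that bears it (a point fixed in the world has none). Each returns a list of dicts, best first, with "confidence" (0 to 1); they miss things now and then, are a little off and sometimes report something else, mostly with a low value. They report only what shows in the picture. A call takes as long as a camera call.
- nets.outline_of(picture, label): "pixels" (384x512 bool, what is visible of it) and "bbox" ([centre column, centre row, width, height] in pixels, round what is visible of it).
The state is a dict: "clock": time; "joint_positions": joint angles; "joint_velocities": joint speeds; "effort": joint torques, N m; "tool_pos": TCP position; "eef_rot": TCP orientation; "wrist_force": force on the tool from outside, world axes, zero at the start; "ft_torque": the same for the moment, N m; "width": finger opening in m.
Only numpy, scipy, OpenCV 4.12 (cv2) and the standard library are available. Lean on these libraries where they do the work, as an engineer would, in place of code of your own. Each camera call takes 0.05 s, during which the arm holds its last target. There are 200 camera calls.

## Working session

There is one attempt and no reset: what is moved stays moved. The work goes in short steps, Python scripts to look and compute and a tool call to move; the robot and the scene stay as the last step left them, time stands still between calls to the robot, and variables do not carry over. Pictures are saved under pics/ and viewed, about 12 in all and at most 16, crops included, and the job is handed in when it is done.

Besides the shell and the picture viewer there is one more tool, called after "Emit:" as name(argument=value, ...) on one line, values as JSON. move_arm: Moves the arm, as the interface text tells. Its arguments: {"type":"object","properties":{"series":{"type":"string"},"squeeze":{"type":"number"}},"required":["series"]}

```bash
ls; mkdir -p pics; cat > h.py <<'E'
import numpy as np, cv2
from cell import env, viewer, nets
from scipy.spatial.transform import Rotation as Rn
def rot(q): return Rn.from_quat([q[1],q[2],q[3],q[0]]).as_matrix()
def cloud(p, pose=None):
    z=p["z_map"]; v,u=np.mgrid[0:384,0:512]
    c=np.stack([(u-p["cx"])/p["fx"]*z,(v-p["cy"])/p["fy"]*z,z],-1)
    if "mount" in p:
        M=np.array(p["mount"]); c=c@M[:3,:3].T+M[:3,3]
        return c@rot(pose["eef_rot"]).T+np.array(pose["tool_pos"])
    return (c-np.array(p["t"]))@np.array(p["R"])
def save(p,n): cv2.imwrite("pics/"+n,p["pixels"][...,::-1])
E
python3 - <<'E'
from h import *
o=env.get_obs(); print(o)
for cam in ["top","scene"]:
    p=viewer.read_camera(cam); save(p,cam+"0.png"); X=cloud(p)
    for n in ["tin_long_center","tin_short_center","jar_large_center","jar_small_center","pad_long","pad_short","plate","flask_a"]:
        for r in nets.outline_of(p,n)[:3]:
            m=r["pixels"]&(p["z_map"]>0); P=X[m]
            if len(P)<20: continue
            ztop=np.percentile(P[:,2],95); T=P[P[:,2]>ztop-.006]
            rect=cv2.minAreaRect((T[:,:2]*1000).astype(np.float32))
            print(cam,n,round(r["confidence"],2),np.round(r["bbox"]),m.sum(),"ztop",round(ztop,4),"zmed",round(np.median(P[:,2]),4),"rect",np.round(rect[0],1),np.round(rect[1],1),round(rect[2],1))
E
```

```text
pics
{'clock': 0.0, 'joint_positions': array([-1.27631151e+00,  2.63524991e-01, -4.89593792e-02,  1.25943572e+00,
        4.06978581e-06,  1.41549339e+00]), 'joint_velocities': array([ 0.00107199, -0.00095437, -0.00057255, -0.00049823,  0.00119577,
       -0.00024818]), 'effort': array([ 1.77503771e-03, -6.37612581e+01,  3.84566689e+01,  1.35733449e-02,
       -4.75718946e-05, -2.88462502e-05]), 'tool_pos': array([ 0.2281687 , -0.47251276,  0.2478158 ]), 'eef_rot': array([-3.70255924e-04,  8.46986999e-01, -5.31613306e-01, -4.22638701e-04]), 'wrist_force': array([-0.49267267,  0.02604607, -0.47844199]), 'ft_torque': array([ 0.04619624, -0.07482476,  0.00657418]), 'width': 0.08546794979741414}
top jar_large_center 0.86 [152. 172.  23.  21.] 346 ztop 0.0793 zmed 0.0738 rect [569.6 365.4] [49.9 52.4] 0.1
top jar_small_center 0.45 [366. 178.  17.  13.] 177 ztop 0.0585 zmed 0.0516 rect [ 553.8 -365.2] [33.8 35.1] 0.8
top pad_long 0.59 [268. 170.  64.  96.] 3922 ztop 0.0753 zmed 0.0704 rect [572.4 -35.4] [276.6 157.7] 16.2
top pad_short 0.93 [268. 169.  68.  93.] 4013 ztop 0.0753 zmed 0.070
[... 852 characters left out ...]
 zmed 0.0536 rect [571.9 361.3] [54.4 55.6] 2.7
scene jar_small_center 0.51 [172. 263.  14.  19.] 209 ztop 0.0583 zmed 0.0442 rect [ 556.4 -369. ] [31.6 30.6] 48.5
scene pad_long 0.56 [262. 212.  93.  64.] 2989 ztop 0.0754 zmed 0.0703 rect [575.  -39.2] [279.6 162.7] 16.2
scene pad_short 0.69 [261. 214. 100.  69.] 3095 ztop 0.0754 zmed 0.0702 rect [574.6 -39.3] [280.8 162.8] 16.7
scene plate 0.73 [261. 212.  96.  65.] 3071 ztop 0.0754 zmed 0.0702 rect [574.6 -39.3] [280.8 162.8] 16.7
scene flask_a 0.63 [120. 254.  31.  41.] 734 ztop 0.1324 zmed 0.0546 rect [ 430.2 -497.6] [32.6 36.9] 61.7
scene flask_a 0.58 [326. 132.  20.  36.] 446 ztop 0.1302 zmed 0.0511 rect [399.9 456.6] [25.6 45.1] 54.4
```

```bash
python3 - <<'E'
import cv2
a=cv2.imread("pics/top0.png"); cv2.imwrite("pics/top0c.png",cv2.resize(a[110:270,100:430],None,fx=2.4,fy=2.4,interpolation=cv2.INTER_CUBIC))
from h import *
for cam in ["top"]:
    p=viewer.read_camera(cam);X=cloud(p);g=p["pixels"].astype(int).sum(-1)
    pl=(X[...,2]>.066)&(X[...,2]<.085)&(np.hypot(X[...,0]-.573,X[...,1]+.035)<.17)&(g<200)
    n,l,s,c=cv2.connectedComponentsWithStats(pl.astype(np.uint8))
    for i in range(1,n):
        if s[i,4]>30:
            P=X[l==i]; r=cv2.minAreaRect((P[:,:2]*1000).astype(np.float32)); print(s[i],r,P[:,2].mean())
    for nm,c in [("long",(.387,.247)),("short",(.355,-.275))]:
        m=(X[...,2]>.03)&(X[...,2]<.05)&(np.hypot(X[...,0]-c[0],X[...,1]-c[1])<.075); P=X[m]
        r=cv2.minAreaRect((P[:,:2]*1000).astype(np.float32)); print(nm,r,m.sum())
E
```

```text
[243 132  39  27 656] ((651.0671997070312, -12.619209289550781), (61.20154571533203, 120.06526184082031), 16.82302474975586) 0.07232697059583433
[263 180  26  24 423] ((497.7708435058594, -57.88735580444336), (60.5894889831543, 76.17012023925781), 16.43715476989746) 0.07268276452170651
long ((384.1659240722656, 250.8444366455078), (59.99976348876953, 119.62084197998047), 67.43814849853516) 627
short ((353.0278015136719, -270.7249450683594), (59.3956298828125, 76.54270935058594), 80.49813079833984) 397
```

View pics/top0c.png

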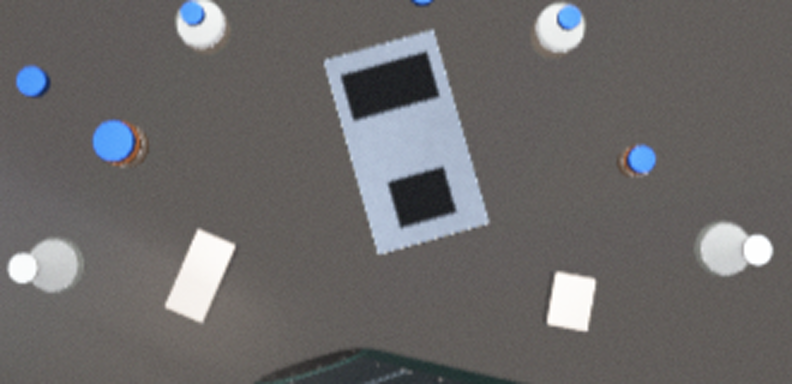

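Viewed picture 1: the plate lies mid-scene with the long pad at the far end (390,85) and the short pad nearer (422,197). The long tin is at (200,275), the short tin at (571,300), and the jars are at (113,142) and (640,160). The flasks are outside these, at (50,265) and (725,250). I'll move above the long tin.

Emit:
move_arm(series="0 0 0.088 0.208 0.965 0 0;0 0 0.088 0.208 0.965 0 0;0 0 0.088 0.208 0.965 0 0;0 0 0.088 0.208 0.965 0 0;0 0 0.088 0.208 0.965 0 0;0 0 0.088 0.208 0.965 0 0;0 0 0.088 0.208 0.965 0 0;0 0 0.088 0.208 0.965 0 0")

```text
clock: 1.95
tool_pos: [0.2782, -0.2403, 0.2483]
eef_rot: [0.0, 0.982, -0.189, 0.0]
wrist_force: [-0.2, 0.2, 0.5]
width: 0.0853
```

Emit:
move_arm(series="0 0 0.088 0.208 0.965 0 0;0 0 0.088 0.208 0.965 0 0;0 0 0.088 0.208 0.965 0 0;0 0 0.088 0.208 0.965 0 0;0 0 0.088 0.208 0.965 0 0;0 0 0.088 0.208 0.965 0 0;0 0 0.088 0.208 0.965 0 0;0 0 0.088 0.208 0.965 0 0")

```text
clock: 2.95
tool_pos: [0.3282, -0.0086, 0.2484]
eef_rot: [0.0, 0.984, 0.177, 0.0]
wrist_force: [-0.3, -0.2, 0.1]
width: 0.0851
```

Emit:
move_arm(series="0 0 0.088 0.208 0.965 0 0;0 0 0.088 0.208 0.965 0 0;0 0 0.088 0.208 0.965 0 0;0 0 0.088 0.208 0.965 0 0;0 0 0.088 0.208 0.965 0 0;0 0 0.088 0.208 0.965 0 0;0 0 0.088 0.208 0.965 0 0;0 0 0.088 0.208 0.965 0 0")

```text
clock: 3.95
tool_pos: [0.3781, 0.2231, 0.2483]
eef_rot: [0.0, 0.854, 0.52, 0.0]
wrist_force: [0.8, -0.8, 0.0]
width: 0.0854
```

Emit:
move_arm(series="0 0 0.088 0.208 0.965 0 0;0 0 0 0 0 0 0")

```text
clock: 4.2
tool_pos: [0.3844, 0.2522, 0.248]
eef_rot: [-0.0, 0.829, 0.559, -0.0]
wrist_force: [0.3, -0.3, -0.3]
width: 0.0854
```

```bash
cat >> h.py <<'E'
def jaw(o): x=rot(o["eef_rot"])[:,0]; return np.degrees(np.arctan2(x[1],x[0]))
def look(zlo,zhi,name=None,c=None,rad=.12,dark=None):
    o=env.get_obs(); p=viewer.read_camera("wrist"); X=cloud(p,o)
    if name: save(p,name)
    m=(p["z_map"]>0)&(X[...,2]>zlo)&(X[...,2]<zhi)
    if c is not None: m&=np.hypot(X[...,0]-c[0],X[...,1]-c[1])<rad
    if dark: m&=p["pixels"].astype(int).sum(-1)<dark
    print("tool",np.round(o["tool_pos"],4),"jaw",round(jaw(o),2),"F",np.round(o["wrist_force"],2),"t",o["clock"])
    n,l,s,cc=cv2.connectedComponentsWithStats(m.astype(np.uint8))
    for i in range(1,n):
        if s[i,4]>300:
            P=X[l==i]; r=cv2.minAreaRect((P[:,:2]*1000).astype(np.float32))
            print(s[i],"c",np.round(r[0],1),"sz",np.round(r[1],1),"ang",round(r[2],2),"z",np.round(np.percentile(P[:,2],[5,50,95]),4))
    return o,p,X
E
python3 - <<'E'
from h import *
look(.03,.05,"w1.png")
E
```

```text
tool [0.3844 0.2522 0.248 ] jaw 67.92 F [ 0.26 -0.31 -0.34] t 4.2
[ 418   68   57   69 1155] c [393.4 449.1] sz [42.3 67.5] ang 68.84 z [0.0311 0.0401 0.049 ]
[ 228  112   58  108 5935] c [385.2 249.5] sz [ 60.1 118.3] ang 67.59 z [0.0359 0.0376 0.0388]
[379 248  49  19 398] c [546.9 368.7] sz [52.1 15.7] ang 80.41 z [0.0309 0.0404 0.0489]
```

View pics/w1.png

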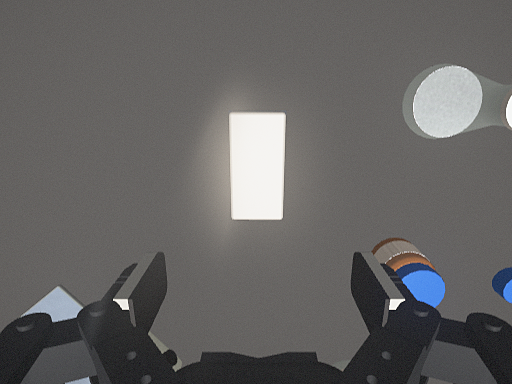

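Viewed picture 2: the long tin is centred in view at (257,165), flask A is clear at upper right, and the large jar is at (415,275).

Emit:
move_arm(series="0 0 -0.005 0.027 -0.09 -0.95 0;0 0 0 0 0 -0.95 0;0 0 0 0 0 -0.95 0;0 0 0 0 0 -0.95 0;0 0 0 0 0 -0.95 0;0 0 0 0 0 -0.95 0;0 0 0 0 0 -0.9 0;0 0 0 0 0 -0.75 0", squeeze=30)

```text
clock: 5.25
tool_pos: [0.3849, 0.2473, 0.0272]
eef_rot: [0.0, 0.832, 0.554, -0.0]
wrist_force: [0.1, 1.1, 0.3]
width: 0.0853
```

Emit:
move_arm(series="0 0 0 0 0 0 1;0 0 0 0 0 0 1;0 0 0 0 0 0 1;0 0 0 0 0 0 1;0 0 0 0 0 0 1;0 0 0 0 0 0 1")

```text
clock: 6.0
tool_pos: [0.3854, 0.2482, 0.0284]
eef_rot: [0.0, 0.832, 0.555, 0.0]
wrist_force: [-2.0, -2.7, 9.1]
width: 0.0596
```

Emit:
move_arm(series="0 0 0 0 0 0.3 1;0 0 0 0 0 0.8 1;0 0 0 0 0 1 1;0 0 0 0 0 1 1;0 0 0 0 0 1 1;0 0 0 0 0 1 1;0 0 -0.085 0.5 -0.98 0.6 1;0 0 -0.085 0.5 -0.98 0 1")

```text
clock: 7.0
tool_pos: [0.4157, 0.1891, 0.2006]
eef_rot: [0.0, 0.878, 0.478, 0.001]
wrist_force: [0.9, -0.7, -4.2]
width: 0.0591
```

Emit:
move_arm(series="0 0 -0.085 0.5 -0.98 0 1;0 0 -0.085 0.5 -0.98 0 1;0 0 -0.085 0.5 -0.98 0 1;0 0 -0.085 0.5 -0.98 0 1;0 0 -0.085 0.5 -0.98 0 1;0 0 -0.085 0.5 -0.98 0 1;0 0 -0.085 0.5 -0.98 0 1;0 0 -0.085 0.5 -0.98 0 1")

```text
clock: 8.0
tool_pos: [0.5352, -0.0467, 0.1993]
eef_rot: [-0.0, 0.99, 0.142, -0.0]
wrist_force: [0.3, -0.0, -3.0]
width: 0.0594
```

Emit:
move_arm(series="0 0 0 0 0 0 1;0 0 0 0 0 0 1")

```text
clock: 8.25
tool_pos: [0.5346, -0.0453, 0.1989]
eef_rot: [-0.0, 0.99, 0.144, -0.0]
wrist_force: [0.3, -0.1, -3.3]
width: 0.0596
```

```bash
python3 - <<'E'
from h import *
look(.06,.085,"w2.png",dark=200)
look(.1,.25)
E
```

```text
tool [ 0.5346 -0.0453  0.1989] jaw 16.52 F [ 0.27 -0.09 -3.29] t 8.25
[  356   118   101   143 11339] c [651.2 -14.4] sz [ 67. 123.] ang 16.33 z [0.0714 0.0725 0.0736]
tool [ 0.5345 -0.0451  0.199 ] jaw 16.54 F [-0.41  1.64 -3.83] t 8.3
[   37   129   444   255 48980] c [532.9 -36.4] sz [126.8 105.8] ang 17.32 z [0.2056 0.2083 0.2446]
```

View pics/w2.png

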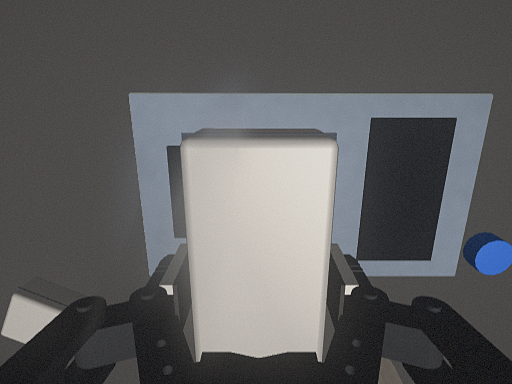

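Viewed picture 3: the held tin is in the middle, with the long pad fully visible at (408,190) and the plate level.

```bash
cat >> h.py <<'E'
def held(o,X,zlo,zhi,w=.045):
    R=rot(o["eef_rot"]); L=(X-np.array(o["tool_pos"]))@R
    m=(L[...,2]>zlo)&(L[...,2]<zhi)&(abs(L[...,0])<w)
    P=L[m]; print("jaw-x pct",np.round(np.percentile(P[:,0],[.5,99.5])*1e3,1),"y pct",np.round(np.percentile(P[:,1],[.2,99.8])*1e3,1),"z",np.round(np.percentile(P[:,2],[5,50,95])*1e3,1),m.sum())
    print("tool y axis world",np.round(R[:,1],3),"tool z",np.round(R[:,2],4))
E
python3 - <<'E'
from h import *
o,p,X=look(.5,.6)
held(o,X,-.013,-.003)
E
```

```text
tool [ 0.5346 -0.045   0.199 ] jaw 16.55 F [ 0.2   0.33 -3.56] t 8.35
jaw-x pct [-35.1  36.4] y pct [-60.7  38.6] z [-10.   -9.   -7.3] 32269
tool y axis world [ 0.285 -0.959 -0.   ] tool z [-2.e-04  2.e-04 -1.e+00]
```

Emit:
move_arm(series="0 0 0 0.97 0.25 0 1;0 0 0 0.97 0.25 0 1;0 0 0 0.97 0.25 0 1;0 0 0 0.97 0.25 0 1;0 0 0 0 0 -0.8 1;0 0 0 0 0 -0.9 1;0 0 0 0 0 -0.8 1;0 0 0 0 0 -0.4 1")

```text
clock: 9.4
tool_pos: [0.6508, -0.015, 0.1107]
eef_rot: [-0.0, 0.99, 0.144, -0.001]
wrist_force: [0.1, -0.2, -3.9]
width: 0.0592
```

Emit:
move_arm(series="0 0 0 0 0 0 1;0 0 0 0 0 0 1")

```text
clock: 9.65
tool_pos: [0.6519, -0.0157, 0.1128]
eef_rot: [0.0, 0.99, 0.143, 0.001]
wrist_force: [-0.6, 0.9, -3.6]
width: 0.0599
```

Emit:
move_arm(series="0 0 0 -0.01 0.01 -0.06 1;0 0 0 0 0 -0.06 1;0 0 0 0 0 -0.06 1;0 0 0 0 0 -0.05 1;0 0 0 0 0 -0.05 1;0 0 0 0 0 -0.03 1;0 0 0 0 0 -0.02 1;0 0 0 0 0 0 1")

```text
clock: 10.65
tool_pos: [0.6511, -0.0154, 0.1018]
eef_rot: [-0.0, 0.99, 0.143, -0.0]
wrist_force: [-0.2, 0.2, -3.6]
width: 0.0592
```

Emit:
move_arm(series="0 0 0 0 0 -0.04 1;-0.004 0.015 0 0.018 0.005 -0.045 1;-0.004 0.015 0 0.018 0.005 -0.045 1;-0.005 0.015 0 0.018 0.005 -0.045 1;-0.004 0.015 0 0.018 0.005 -0.045 1;-0.005 0.015 0 0.018 0.005 -0.045 1;-0.004 0.015 0 0.018 0.005 -0.045 1;0 0 0 0 0 0 1")

```text
clock: 11.65
tool_pos: [0.6545, -0.0145, 0.0932]
eef_rot: [0.007, 0.988, 0.143, -0.049]
wrist_force: [-4.2, 0.1, 10.3]
width: 0.0595
```

```bash
python3 - <<'E'
from h import *
o,p,X=look(.5,.6)
print(Rn.from_matrix(rot(o["eef_rot"])).as_rotvec(), rot(o["eef_rot"])[:,2])
p=viewer.read_camera("scene"); cv2.imwrite("pics/s1.png",cv2.resize(p["pixels"][130:280,180:360,::-1],None,fx=4,fy=4,interpolation=cv2.INTER_CUBIC))
E
```

```text
tool [ 0.6545 -0.0145  0.0932] jaw 16.48 F [-4.22  0.13 10.31] t 11.65
[ 3.09165208  0.44768121 -0.15284198] [-0.0946094  -0.02778711 -0.99512659]
```

View pics/s1.png

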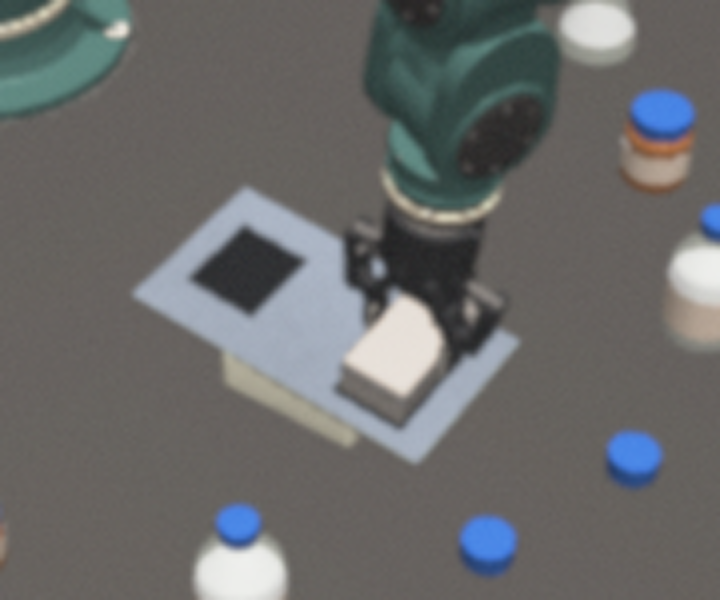

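Viewed picture 4: the long tin sits on the long pad at (400,350) and the plate is tilted down at that end. I'll release and retreat along the tool axis.

Emit:
move_arm(series="0 0 0 0 0 0.02 1;0 0 0 0 0 0 0.2;0 0 0 0 0 0 0.1;0 0 0 0 0 0 0;0 0 0 0 0 0 0;0 0 0 0.05 0.015 0.5 0;0 0 0 0.09 0.03 0.95 0;0 0 0 0.09 0.03 0.95 0")

```text
clock: 12.75
tool_pos: [0.6615, -0.0122, 0.1671]
eef_rot: [0.007, 0.989, 0.143, -0.048]
wrist_force: [-0.4, 0.2, 0.1]
width: 0.0852
```

Emit:
move_arm(series="0.009 -0.03 0 -0.5 -0.2 0.95 0;0.009 -0.03 0 -0.9 -0.3 0.5 0;0.009 -0.03 0 -0.9 -0.3 0 0;0 0 0 -0.9 -0.4 0 0;0 0 0 0 0 0 0")

```text
clock: 13.38
tool_pos: [0.5642, -0.0488, 0.2104]
eef_rot: [-0.0, 0.99, 0.143, 0.001]
wrist_force: [1.0, 0.9, 0.6]
width: 0.085
```

```bash
python3 - <<'E'
from h import *
o,p,X=look(.05,.09,"w3.png",dark=200)
print("tin"); look(.092,.12)
E
```

```text
tool [ 0.5642 -0.0488  0.2104] jaw 16.41 F [0.96 0.9  0.61] t 13.375
[ 324  101   86  139 1004] c [650.7 -14.1] sz [ 64.8 122.4] ang 16.12 z [0.0628 0.0675 0.0687]
[ 132  130   73   95 4070] c [493.4 -60.7] sz [53.  78.9] ang 16.4 z [0.079  0.0813 0.0837]
tin
tool [ 0.5653 -0.0485  0.21  ] jaw 16.43 F [ 0.72 -0.99  0.61] t 13.425
[  335   105    97   153 11896] c [655.  -14.4] sz [ 61.2 121.1] ang 16.36 z [0.0982 0.1022 0.105 ]
```

View pics/w3.png

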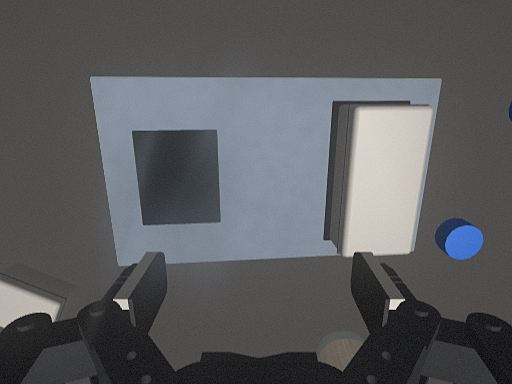

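Viewed picture 5: the long tin sits squarely on the long pad (380,180), within about 1.5 mm. The short pad is clear at (177,177). Next is the short tin.

Emit:
move_arm(series="0 0 0.134 -0.877 -0.93 0 0;0 0 0.134 -0.877 -0.93 0 0;0 0 0.134 -0.877 -0.93 0 0;0 0 0.134 -0.877 -0.93 0 0;0 0 0.134 -0.877 -0.93 0 0;0 0 0.134 -0.877 -0.93 0 0;0 0 0.134 -0.877 -0.93 0 0;0 0 0.134 -0.877 -0.93 0 0")

```text
clock: 14.48
tool_pos: [0.3549, -0.2728, 0.209]
eef_rot: [-0.0, 0.76, 0.65, -0.0]
wrist_force: [1.2, -1.0, -0.2]
width: 0.0853
```

Emit:
move_arm(series="0 0 0 0 0 0 0;0 0 0 0 0 0 0")

```text
clock: 14.72
tool_pos: [0.3556, -0.2715, 0.2088]
eef_rot: [-0.0, 0.762, 0.647, -0.0]
wrist_force: [0.0, 1.2, 0.5]
width: 0.0853
```

```bash
python3 - <<'E'
from h import *
look(.03,.045)
E
```

```text
tool [ 0.3556 -0.2715  0.2088] jaw 80.69 F [0.02 1.19 0.5 ] t 14.725
[ 226  135   64   77 4747] c [ 354.1 -273. ] sz [60.2 75.4] ang 80.23 z [0.0357 0.0375 0.0388]
[ 32 245  66  55 936] c [ 421.4 -484.4] sz [66.6 38.2] ang 34.47 z [0.0308 0.0374 0.0443]
[188 335  36  20 399] c [ 544.5 -365.7] sz [41.1 22. ] ang 78.0 z [0.0306 0.0353 0.044 ]
```

Emit:
move_arm(series="0 0 -0.007 -0.037 -0.033 -0.9 0;0 0 0 0 0 -0.95 0;0 0 0 0 0 -0.95 0;0 0 0 0 0 -0.95 0;0 0 0 0 0 -0.95 0;0 0 0 0 0 -0.8 0;0 0 0 0 0 -0.54 0;0 0 0 0 0 0 0")

```text
clock: 15.78
tool_pos: [0.354, -0.2715, 0.0268]
eef_rot: [-0.001, 0.764, 0.646, -0.0]
wrist_force: [-0.6, 0.4, 1.4]
width: 0.0852
```

Emit:
move_arm(series="0 0 0 0 0 0 1;0 0 0 0 0 0 1;0 0 0 0 0 0 1;0 0 0 0 0 0 1;0 0 0 0 0 0 1;0 0 0 0 0 0 1")

```text
clock: 16.52
tool_pos: [0.3543, -0.2726, 0.0283]
eef_rot: [0.0, 0.764, 0.645, 0.0]
wrist_force: [2.0, 2.4, 7.0]
width: 0.0597
```

Emit:
move_arm(series="0 0 0 0 0 0.3 1;0 0 0 0 0 0.8 1;0 0 0 0 0 1 1;0 0 0 0 0 1 1;0 0 0 0 0 1 1;0 0 0 0 0 1 1;0 0 0 0 0 0.6 1;0 0 0 0 0 0 1")

```text
clock: 17.52
tool_pos: [0.354, -0.2728, 0.1998]
eef_rot: [0.001, 0.764, 0.645, -0.0]
wrist_force: [-0.1, -0.3, -3.5]
width: 0.059
```

Emit:
move_arm(series="0 0 -0.133 0.614 0.89 0 1;0 0 -0.133 0.614 0.89 0 1;0 0 -0.133 0.614 0.89 0 1;0 0 -0.133 0.614 0.89 0 1;0 0 -0.133 0.614 0.89 0 1;0 0 -0.133 0.614 0.89 0 1;0 0 -0.133 0.614 0.89 0 1;0 0 -0.133 0.614 0.89 0 1")

```text
clock: 18.52
tool_pos: [0.5011, -0.0578, 0.1976]
eef_rot: [-0.001, 0.99, 0.141, -0.001]
wrist_force: [0.7, -0.0, -2.4]
width: 0.059
```

Emit:
move_arm(series="-0.013 0.046 0 0 0 -0.3 1;-0.014 0.046 0 0 0 -0.5 1;0 0 0 0 0 -0.5 1;0 0 0 0 0 -0.5 1;0 0 0 0 0 -0.4 1;0 0 0 0 0 -0.2 1;0 0 0 0 0 0 1")

```text
clock: 19.4
tool_pos: [0.5008, -0.059, 0.1262]
eef_rot: [0.006, 0.988, 0.144, -0.05]
wrist_force: [-0.2, 0.1, -1.7]
width: 0.0593
```

```bash
python3 - <<'E'
from h import *
o,p,X=look(.5,.6)
held(o,X,-.014,-.002)
p=viewer.read_camera("wrist");save(p,"w4.png")
E
```

```text
tool [ 0.5008 -0.059   0.1262] jaw 16.54 F [-0.22  0.13 -1.71] t 19.4
jaw-x pct [-39.3  40.8] y pct [-38.5  35.9] z [-10.4  -9.2  -6.8] 23542
tool y axis world [ 0.285 -0.959 -0.002] tool z [-0.0969 -0.0271 -0.9949]
```

View pics/w4.png

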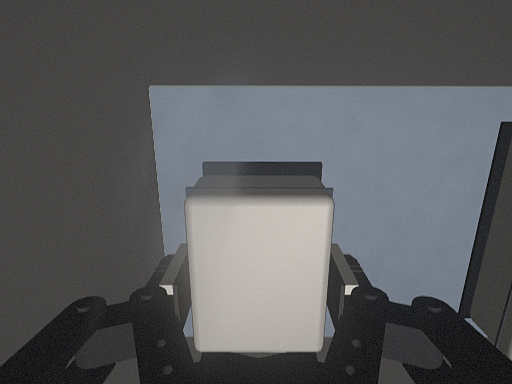

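```bash
python3 - <<'E'
from h import *
o=env.get_obs();p=viewer.read_camera("wrist");X=cloud(p,o)
R=rot(o["eef_rot"]);L=(X-o["tool_pos"])@R*1e3
g=p["pixels"].astype(int).sum(-1)
for r in (165,168,171):
    i=np.where((g[r]<200)&(np.arange(512)>170)&(np.arange(512)<360)&(L[r,:,2]>25))[0]; print(r,i.min(),i.max(),L[r,i.min()],L[r,i.max()])
c=262; print([ (r,g[r,c],np.round(L[r,c],1)) for r in range(156,170,2)])
for r in (230,280): 
    i=np.where((L[r,:,2]<0)&(L[r,:,2]>-14)&(np.arange(512)>175)&(np.arange(512)<345))[0]; print(r,np.round(L[r,i.min()],1),np.round(L[r,i.max()],1))
E
```

```text
165 244 321 [ -7.06563321 -38.68606573  46.0277186 ] [ 35.05432443 -38.66611039  46.0255778 ]
168 244 321 [ -7.06362046 -37.13593853  45.47052061] [ 35.22677852 -36.90335213  46.3934675 ]
171 245 320 [ -6.56192317 -35.32616809  46.00159367] [ 34.88905932 -35.07367658  46.97070936]
[(156, np.int64(398), array([  2.8, -43.2,  48.6])), (158, np.int64(400), array([  2.8, -42.2,  47.9])), (160, np.int64(428), array([  2.8, -40.9,  48.7])), (162, np.int64(110), array([  2.8, -40.2,  46.6])), (164, np.int64(156), array([  2.8, -39.3,  45.6])), (166, np.int64(169), array([  2.8, -38. ,  46.6])), (168, np.int64(152), array([  2.8, -37. ,  46.1]))]
230 [-28.3 -23.8  -7.3] [ 30.9 -22.8  -5.1]
280 [-28.9  -4.1 -12.6] [ 30.7  -4.8 -13.6]
```

Viewed picture 6: the tin is held above the short pad, whose far edge shows at row 162. It is centred within about 1 mm, with 17 mm left to go along the tool axis.

Emit:
move_arm(series="0 0 0 0.02 0.006 -0.15 1;0 0 0 -0.015 -0.004 -0.12 1;0 0 0 -0.01 -0.003 -0.1 1;0 0 0 -0.005 -0.002 -0.07 1;0 0 0 -0.005 -0.001 -0.05 1;0 0 0 -0.003 -0.001 -0.03 1;0 0 0 0 0 -0.02 1;0 0 0 0 0 0 1")

```text
clock: 20.55
tool_pos: [0.5005, -0.059, 0.1103]
eef_rot: [0.007, 0.988, 0.144, -0.05]
wrist_force: [-0.3, -0.0, -2.6]
width: 0.0595
```

Emit:
move_arm(series="0 0 0 0 0 -0.03 1;0.003 -0.009 0 -0.013 -0.004 -0.028 1;0.003 -0.009 0 -0.013 -0.004 -0.028 1;0.003 -0.009 0 -0.013 -0.004 -0.028 1;0.002 -0.009 0 -0.013 -0.004 -0.028 1;0.003 -0.009 0 -0.013 -0.004 -0.028 1;0.002 -0.008 0 -0.013 -0.004 -0.028 1;0 0 0 0 0 0 1")

```text
clock: 21.55
tool_pos: [0.4981, -0.0597, 0.1045]
eef_rot: [0.002, 0.989, 0.144, -0.021]
wrist_force: [-0.9, 0.4, 2.1]
width: 0.0594
```

```bash
python3 - <<'E'
from h import *
o=env.get_obs();p=viewer.read_camera("wrist");X=cloud(p,o);save(p,"w5.png")
print(o["tool_pos"],o["wrist_force"],rot(o["eef_rot"])[:,2])
u=np.array([.959,.284])
m=(X[...,2]>.05)&(X[...,2]<.09); g=p["pixels"].astype(int).sum(-1)
s=(X[...,:2]-[.5745,-.0371])@u; a=(X[...,:2]-[.5745,-.0371])@np.array([-.284,.959])
m&=(abs(s)<.13)&(abs(a)<.075)&(g>300)&(p["z_map"]>0); m[200:]=False
print(m.sum(),np.polyfit(s[m],X[...,2][m],1))
E
```

```text
[ 0.49814551 -0.05974475  0.10446334] [-0.8680407   0.37367382  2.07840397] [-0.04039003 -0.01040341 -0.99912983]
32342 [-0.03924123  0.06961262]
```

View pics/w5.png

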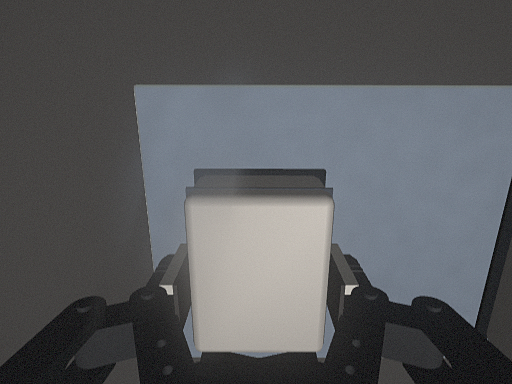

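Viewed picture 7: the tin is flush on the short pad and the plate slope is −0.039 rad, close to the expected equilibrium. I'll release and go to the large jar.

Emit:
move_arm(series="0 0 0 0 0 0 0.3;0 0 0 0 0 0 0.2;0 0 0 0 0 0 0;0 0 0 0 0 0 0;0 0 0 0.02 0.005 0.5 0;0 0 0 0.04 0.01 0.95 0;0 0 0 0.04 0.01 0.95 0;0 0 0 0 0 0.95 0")

```text
clock: 22.6
tool_pos: [0.5012, -0.0589, 0.2058]
eef_rot: [0.002, 0.989, 0.144, -0.021]
wrist_force: [0.9, 0.2, -0.5]
width: 0.0853
```

Emit:
move_arm(series="0.01 -0.037 0 0 0 0.7 0;0 0 0 0.16 0.92 0 0;0 0 0 0.16 0.94 0 0;0 0 0 0.16 0.94 0 0;0 0 0 0.16 0.94 0 0;0 0 0 0.16 0.94 0 0;0 0 0 0.16 0.94 0 0;0 0 0 0.16 0.94 0 0")

```text
clock: 23.6
tool_pos: [0.5347, 0.1386, 0.2259]
eef_rot: [-0.001, 0.99, 0.144, -0.0]
wrist_force: [0.9, -0.8, -0.2]
width: 0.0856
```

Emit:
move_arm(series="0 0 0 0.16 0.94 0 0;0 0 0 0.16 0.94 0 0;0 0 0 0.16 0.94 0 0;0 0 0 0.16 0.94 0 0;0 0 0 0.16 0.94 0 0;0 0 0 0.16 0.94 0 0;0 0 0 0.16 0.94 0 0;0 0 0 0 0 0 0")

```text
clock: 24.6
tool_pos: [0.5683, 0.3364, 0.2254]
eef_rot: [-0.001, 0.989, 0.145, -0.001]
wrist_force: [-0.3, -0.5, 0.2]
width: 0.0852
```

```bash
python3 - <<'E'
from h import *
look(.07,.085,"w6.png")
p=viewer.read_camera("top");X=cloud(p)
for z0,z1,c in [(.09,.13,(.57,-.04)),(.066,.085,(.57,-.04))]:
    m=(X[...,2]>z0)&(X[...,2]<z1)&(np.hypot(X[...,0]-c[0],X[...,1]-c[1])<.17)
    n,l,s,cc=cv2.connectedComponentsWithStats(m.astype(np.uint8))
    for i in range(1,n):
        if s[i,4]>100: print(cv2.minAreaRect((X[l==i][:,:2]*1000).astype(np.float32)),X[l==i][:,2].mean())
E
```

```text
tool [0.5683 0.3364 0.2254] jaw 16.63 F [-0.25 -0.53  0.18] t 24.6
[ 239  121   63   63 3117] c [570.9 364.8] sz [54.2 54.5] ang 15.42 z [0.0744 0.0756 0.0767]
((651.8439331054688, -12.3267822265625), (61.663700103759766, 120.49343872070312), 16.386186599731445) 0.1063167349095131
((497.3262939453125, -57.01739501953125), (60.696285247802734, 75.78759002685547), 15.664259910583496) 0.11351730756775659
((561.302978515625, -38.75645446777344), (254.6444091796875, 159.98011779785156), 16.42784881591797) 0.07169879409377111
```

View pics/w6.png

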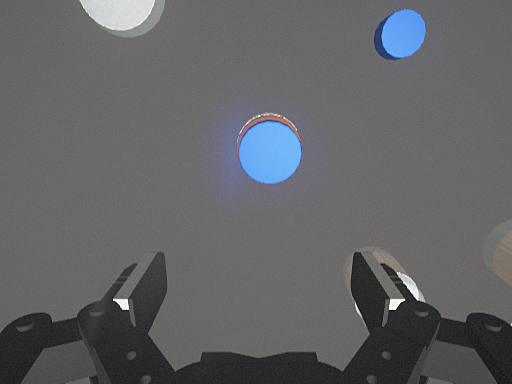

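Viewed picture 8: the large jar's cap is at (270,152) with its surroundings clear. I'll centre on it, descend and grip it.

Emit:
move_arm(series="0 0 0 0.09 0.945 0 0;0 0 0 0 0 -0.9 0;0 0 0 0 0 -1 0;0 0 0 0 0 -1 0;0 0 0 0 0 -1 0;0 0 0 0 0 -1 0;0 0 0 0 0 -0.8 0;0 0 0 0 0 -0.48 0")

```text
clock: 25.7
tool_pos: [0.5708, 0.3624, 0.0397]
eef_rot: [-0.0, 0.99, 0.143, -0.001]
wrist_force: [-0.1, 0.6, 0.5]
width: 0.0854
```

Emit:
move_arm(series="0 0 0 0 0 0 0.1;0 0 0 0 0 0 1;0 0 0 0 0 0 1;0 0 0 0 0 0 1;0 0 0 0 0 0 1;0 0 0 0 0 0 1;0 0 0 0 0 0 1")

```text
clock: 26.58
tool_pos: [0.5717, 0.3636, 0.0418]
eef_rot: [-0.0, 0.99, 0.144, -0.0]
wrist_force: [-0.7, -2.6, 8.3]
width: 0.0606
```

Emit:
move_arm(series="0 0 0 0 0 0.3 1;0 0 0 0 0 0.8 1;0 0 0 0 0 1 1;0 0 0 0 0 1 1;0 0 0 0 0 1 1;0 0 0 0 0 1 1;0 0 0 0 0 1 1;0 0 0 -0.16 -0.94 0.5 1")

```text
clock: 27.58
tool_pos: [0.5665, 0.3363, 0.2403]
eef_rot: [-0.001, 0.989, 0.145, 0.0]
wrist_force: [-0.0, -1.2, -3.2]
width: 0.0608
```

Emit:
move_arm(series="0 0 0 -0.16 -0.94 0 1;0 0 0 -0.16 -0.94 0 1;0 0 0 -0.16 -0.94 0 1;0 0 0 -0.16 -0.94 0 1;0 0 0 -0.16 -0.94 0 1;0 0 0 -0.16 -0.94 0 1;0 0 0 -0.16 -0.94 0 1;0 0 0 -0.16 -0.94 0 1")

```text
clock: 28.58
tool_pos: [0.5276, 0.1089, 0.2391]
eef_rot: [-0.0, 0.99, 0.144, -0.001]
wrist_force: [-0.2, 0.1, -2.3]
width: 0.0607
```

Emit:
move_arm(series="0 0 0 -0.16 -0.94 0 1;0 0 0 -0.16 -0.94 0 1;0 0 0 -0.16 -0.94 0 1;0 0 0 -0.16 -0.94 0 1;0 0 0 -0.16 -0.94 0 1;-0.006 0.019 0 -0.14 -0.94 -0.3 1;-0.006 0.019 0 0 0 -0.8 1;0 0 0 0 0 0 1")

```text
clock: 29.58
tool_pos: [0.4991, -0.0594, 0.2049]
eef_rot: [0.003, 0.989, 0.144, -0.023]
wrist_force: [0.0, -0.5, -2.9]
width: 0.0609
```

```bash
python3 - <<'E'
from h import *
o,p,X=look(.1,.125,"w7.png",c=(.498,-.059),rad=.07)
held(o,X,-.05,-.025)
L=(X-o["tool_pos"])@rot(o["eef_rot"])*1e3
b=(p["pixels"][...,2].astype(int)-p["pixels"][...,0]>60)&(L[...,2]<-25)&(L[...,2]>-45)
P=L[b].astype(np.float32); print(cv2.minEnclosingCircle(P[:,:2]),np.median(P[:,2]),b.sum())
E
```

```text
tool [ 0.4991 -0.0594  0.2049] jaw 16.52 F [ 0.02 -0.48 -2.86] t 29.575
[ 221  148   86   55 3117] c [493.4 -40.3] sz [60.6 37.3] ang 16.52 z [0.1064 0.1136 0.1154]
jaw-x pct [-44.5  44.5] y pct [-29.3  13.6] z [-41.4 -33.8 -28. ] 19929
tool y axis world [ 0.284 -0.959 -0.001] tool z [-0.0438 -0.0119 -0.999 ]Traceback (most recent call last):
  File "<stdin>", line 6, in <module>
cv2.error: OpenCV(4.12.0) /io/opencv/modules/imgproc/src/shapedescr.cpp:201: error: (-215:Assertion failed) count >= 0 && (depth == CV_32F || depth == CV_32S) in function 'minEnclosingCircle'
```

View pics/w7.png

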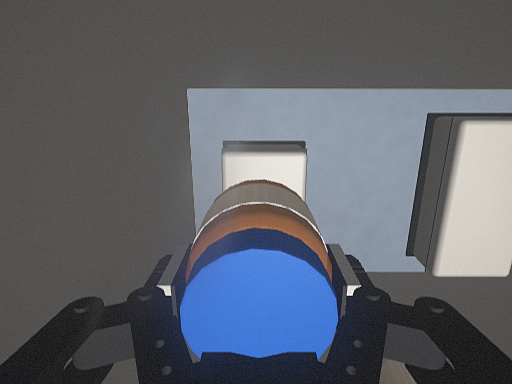

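Viewed picture 9: the jar is held upright by its body. The short tin's far end is visible at (264,170), roughly centred beneath it.

```bash
cat > t.py <<'E'
from h import *
import sys
z0,z1=map(float,sys.argv[1:3])
o=env.get_obs();p=viewer.read_camera("wrist");X=cloud(p,o)
L=(X-o["tool_pos"])@rot(o["eef_rot"])*1e3
print(o["tool_pos"],o["wrist_force"])
h=(L[...,2]<-8)&(L[...,2]>-45)&(abs(L[...,0])<36)
Y=L[...,1][h];zz=L[...,2][h];print("held z",np.percentile(zz,[5,50,95]),"far y",Y.min(),np.percentile(Y,.1))
b=(p["pixels"][...,2].astype(int)-p["pixels"][...,0]>80)&h
P=L[b];print("cap x",np.percentile(P[:,0],[.5,99.5]),"y",np.percentile(P[:,1],[.2]),np.median(P[:,2]))
m=(X[...,2]>z0)&(X[...,2]<z1)&(abs(L[...,0])<45)&(L[...,1]<-15)&(L[...,1]>-90)&(p["pixels"].astype(int).sum(-1)>450)
P=L[m]; print("tin x",np.percentile(P[:,0],[1,50,99]),"y",np.percentile(P[:,1],[.5,99]),"z",np.percentile(P[:,2],[5,50,95]),m.sum())
E
python3 t.py .1 .125
```

```text
[ 0.49951083 -0.05922834  0.205802  ] [-0.16925385  0.14657002 -2.9487768 ]
held z [-34.98138336 -33.43830242 -11.37053892] far y -32.603230491574685 -32.01544144303856
cap x [-25.3925705   26.88957025] y [-28.52295549] -33.7510917995113
tin x [-24.33417171   4.01852246  32.32648364] y [-37.37158778 -15.59282441] z [90.70705668 91.8362979  93.30185986] 2489
```

Emit:
move_arm(series="0 0 0 0.12 -0.012 0 1;0 0 0 -0.02 -0.005 -0.4 1;0 0 0 -0.02 -0.005 -0.4 1;0 0 0 -0.015 -0.005 -0.35 1;0 0 0 -0.01 -0.003 -0.25 1;0 0 0 -0.005 -0.002 -0.12 1;0 0 0 0 0 -0.045 1;0 0 0 0 0 0 1")

```text
clock: 30.68
tool_pos: [0.5013, -0.0604, 0.1586]
eef_rot: [0.003, 0.989, 0.144, -0.022]
wrist_force: [0.1, 0.6, -3.0]
width: 0.0607
```

```bash
python3 t.py .1 .125
```

```text
[ 0.50128638 -0.06044094  0.15863038] [ 0.11342932  0.55656603 -3.01833504]
held z [-34.97600274 -33.43664839 -11.32708142] far y -32.572715297499606 -31.973335983598382
cap x [-25.32098686  26.85597605] y [-28.56624009] -33.749295526124385
tin x [-2.77829065e+01  2.18148465e-02  2.91656943e+01] y [-38.7755877  -17.47283662] z [43.71871981 44.90042323 46.2107566 ] 2415
```

Emit:
move_arm(series="0 0 0 -0.003 0 -0.04 1;0 0 0 0 0 -0.03 1;0 0 0 0 0 -0.02 1;0 0 0 0 0 -0.015 1;0 0 0 0 0 0 1;0 0 0 0 0 0 1")

```text
clock: 31.48
tool_pos: [0.5011, -0.0604, 0.1554]
eef_rot: [0.003, 0.989, 0.144, -0.022]
wrist_force: [-0.1, 1.3, -1.3]
width: 0.0606
```

Emit:
move_arm(series="0.003 -0.009 0 -0.028 -0.008 -0.027 1;0.003 -0.009 0 -0.028 -0.008 -0.027 1;0.002 -0.009 0 -0.028 -0.008 -0.027 1;0.003 -0.009 0 -0.028 -0.008 -0.027 1;0.002 -0.009 0 -0.028 -0.008 -0.027 1;0.003 -0.008 0 -0.026 -0.008 -0.025 1;0.002 -0.008 0 -0.026 -0.008 -0.025 1;0 0 0 0 0 0 1")

```text
clock: 32.48
tool_pos: [0.4953, -0.0621, 0.1498]
eef_rot: [-0.002, 0.99, 0.144, 0.012]
wrist_force: [0.3, -1.1, 1.0]
width: 0.0609
```

```bash
cat > slope.py <<'E'
from h import *
o=env.get_obs();p=viewer.read_camera("wrist");X=cloud(p,o);g=p["pixels"].astype(int).sum(-1)
u=np.array([.959,.284]); s=(X[...,:2]-[.5745,-.0371])@u; a=(X[...,:2]-[.5745,-.0371])@np.array([-.284,.959])
m=(X[...,2]>.05)&(X[...,2]<.09)&(abs(s)<.13)&(abs(a)<.075)&(g>300)&(p["z_map"]>0); m[200:]=False
print(m.sum(),"slope",np.polyfit(s[m],X[...,2][m],1),"toolz",rot(o["eef_rot"])[:,2],o["wrist_force"])
E
python3 slope.py; python3 t.py .09 .125
```

```text
24857 slope [0.03938683 0.069668  ] toolz [ 0.02239195  0.00634301 -0.99972915] [ 0.29621246 -1.08282152  1.04979384]
[ 0.49534468 -0.06212714  0.14983612] [-0.96100527  0.28537368  2.36681628]
held z [-34.94918541 -33.41780425 -11.34672711] far y -32.877620828252965 -32.02588722198143
cap x [-25.39422211  26.86008647] y [-28.48770365] -33.72809092897809
tin x [-28.21500918  -1.61378016  28.27533469] y [-38.73427556 -17.63624229] z [41.63667897 42.89908882 44.28260226] 2335
```

Emit:
move_arm(series="0.001 -0.004 0 0 0 0.009 1;0.001 -0.004 0 0 0 0.009 1;0 0 0 0 0 0 1;0 0 0 0 0 0 1")

```text
clock: 33.08
tool_pos: [0.4953, -0.0621, 0.1502]
eef_rot: [-0.002, 0.989, 0.144, 0.016]
wrist_force: [1.3, -1.3, -0.8]
width: 0.0607
```

```bash
python3 slope.py
```

```text
24804 slope [0.02979456 0.0696651 ] toolz [ 0.03023782  0.00847023 -0.99950684] [ 1.34234818 -1.32955335 -0.84860363]
```

Emit:
move_arm(series="0 0 0 0 0 0 0.3;0 0 0 0 0 0 0.2;0 0 0 0 0 0 0;0 0 0 0 0 0 0;0 0 0 -0.015 -0.005 0.5 0;0 0 0 -0.03 -0.009 0.95 0;0 0 0 -0.03 -0.009 0.95 0;0 0 0 -0.03 -0.009 0.95 0")

```text
clock: 34.12
tool_pos: [0.4921, -0.063, 0.2518]
eef_rot: [-0.002, 0.989, 0.144, 0.016]
wrist_force: [0.8, -0.3, 0.2]
width: 0.0855
```

```bash
python3 slope.py; python3 - <<'E'
from h import *
o=env.get_obs();p=viewer.read_camera("wrist");X=cloud(p,o);save(p,"w8.png")
print(o["tool_pos"])
m=(X[...,2]>.17)&(X[...,2]<.2)&(np.hypot(X[...,0]-.49,X[...,1]+.06)<.05)&(p["pixels"][...,2].astype(int)-p["pixels"][...,0]>60)
print("cap",cv2.minEnclosingCircle((X[m][:,:2]*1000).astype(np.float32)),np.median(X[m][:,2]))
m=(X[...,2]>.09)&(X[...,2]<.12)&(np.hypot(X[...,0]-.495,X[...,1]+.06)<.06); print("tin",cv2.minAreaRect((X[m][:,:2]*1000).astype(np.float32)))
E
```

```text
15989 slope [0.03818091 0.06974155] toolz [ 0.03038074  0.00839516 -0.99950314] [ 0.78829867 -0.3010704   0.21626883]
[ 0.49294932 -0.06330052  0.25508586]
cap ((493.93408203125, -61.04066467285156), 27.82546043395996) 0.18335048175846647
tin ((489.353515625, -37.309165954589844), (60.73842239379883, 29.868820190429688), 17.07201385498047)
```

View pics/w8.png

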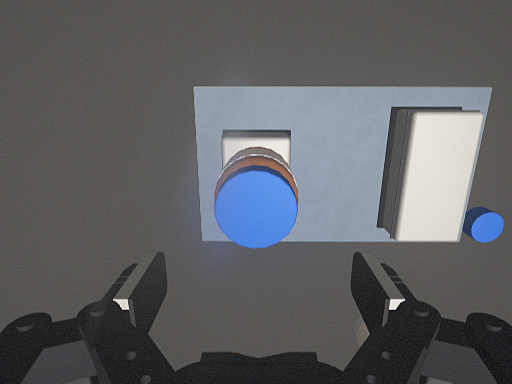

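Viewed picture 10: the large jar stands upright and centred on the short tin at (256,205). Next is the small jar.

Emit:
move_arm(series="-0.008 0.028 0 0.19 -0.9 0 0;0 0 0 0.19 -0.92 0 0;0 0 0 0.19 -0.92 0 0;0 0 0 0.19 -0.92 0 0;0 0 0 0.19 -0.92 0 0;0 0 0 0.19 -0.92 0 0;0 0 0 0.19 -0.92 0 0;0 0 0 0.19 -0.92 0 0")

```text
clock: 35.22
tool_pos: [0.5378, -0.2841, 0.25]
eef_rot: [-0.0, 0.99, 0.144, 0.0]
wrist_force: [-0.1, -0.1, -0.5]
width: 0.0853
```

Emit:
move_arm(series="0 0 0 0.19 -0.92 0 0;0 0 0 0.19 -0.92 -0.5 0;0 0 0 0.19 -0.92 -0.5 0;0 0 0 0 0 -0.3 0;0 0 0 0 0 0 0")

```text
clock: 35.85
tool_pos: [0.5545, -0.3653, 0.2109]
eef_rot: [-0.001, 0.99, 0.144, -0.0]
wrist_force: [-0.8, 0.2, 0.4]
width: 0.0857
```

```bash
python3 - <<'E'
from h import *
look(.05,.062,"w9.png",c=(.555,-.366),rad=.06)
E
```

```text
tool [ 0.5545 -0.3653  0.2109] jaw 16.54 F [-0.76  0.25  0.37] t 35.85
[ 237  163   41   41 1274] c [ 554.8 -368. ] sz [36.6 36.8] ang 61.76 z [0.0541 0.0556 0.0568]
```

View pics/w9.png

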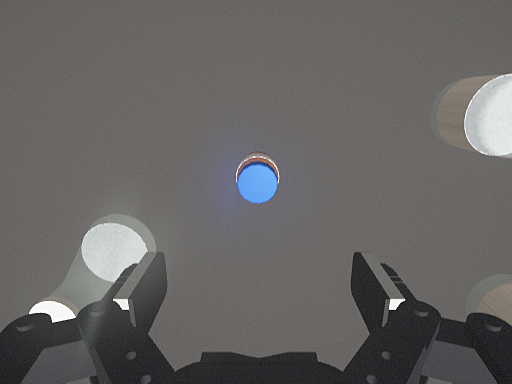

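Viewed picture 11: the small jar is at (258,182), with flask B at lower left (115,248) well clear.

Emit:
move_arm(series="0 0 0 0.01 -0.08 -0.9 0;0 0 0 0 0 -1 0;0 0 0 0 0 -1 0;0 0 0 0 0 -1 0;0 0 0 0 0 -1 0;0 0 0 0 0 -0.8 0;0 0 0 0 0 -0.4 0;0 0 0 0 0 0 0")

```text
clock: 36.9
tool_pos: [0.5552, -0.368, 0.029]
eef_rot: [-0.0, 0.99, 0.144, 0.0]
wrist_force: [-0.3, 0.2, -0.3]
width: 0.0852
```

Emit:
move_arm(series="0 0 0 0 0 0 0.3;0 0 0 0 0 0 1;0 0 0 0 0 0 1;0 0 0 0 0 0 1;0 0 0 0 0 0 1;0 0 0 0 0 0 1;0 0 0 0 0 0 1;0 0 0 0 0 0 1")

```text
clock: 37.9
tool_pos: [0.5555, -0.3687, 0.0298]
eef_rot: [0.001, 0.99, 0.144, 0.001]
wrist_force: [-1.0, 0.9, 7.0]
width: 0.0409
```

Emit:
move_arm(series="0 0 0 0 0 0.3 1;0 0 0 0 0 0.8 1;0 0 0 0 0 1 1;0 0 0 0 0 1 1;0 0 0 0 0 1 1;0 0 0 0 0 1 1;0 0 0 0 0 1 1;0 0 0 0 0.6 0.6 1")

```text
clock: 38.9
tool_pos: [0.5552, -0.3508, 0.2314]
eef_rot: [0.001, 0.99, 0.143, 0.001]
wrist_force: [0.2, 0.0, -1.4]
width: 0.0407
```

Emit:
move_arm(series="0 0 0 0.05 0.98 0 1;0 0 0 0.05 0.98 0 1;0 0 0 0.05 0.98 0 1;0 0 0 0.05 0.98 0 1;0 0 0 0.05 0.98 0 1;0 0 0 0.05 0.98 0 1;0 0 0 0.05 0.98 0 1;0 0 0 0.05 0.98 0 1")

```text
clock: 39.9
tool_pos: [0.5665, -0.1133, 0.2299]
eef_rot: [-0.0, 0.99, 0.144, 0.0]
wrist_force: [0.6, 0.4, -2.3]
width: 0.0408
```

Emit:
move_arm(series="0 0 0 0.67 0.97 0 1;0.005 -0.017 0 0.67 0.97 -0.2 1;0.005 -0.018 0 0.67 0.97 -0.5 1;0 0 0 0.67 0.3 -0.6 1;0 0 0 0 0 0 1;0 0 0 0 0 0 1")

```text
clock: 40.65
tool_pos: [0.647, -0.0186, 0.1912]
eef_rot: [-0.002, 0.989, 0.144, 0.019]
wrist_force: [0.0, 0.8, -0.9]
width: 0.0408
```

```bash
python3 slope.py; python3 t.py .1 .125;python3 - <<'E'
from h import *
p=viewer.read_camera("wrist");save(p,"w10.png")
E
```

```text
21321 slope [0.04047435 0.06962072] toolz [ 0.03737916  0.01047836 -0.99924622] [ 0.02546799  0.75024535 -0.92042233]
[ 0.6470977  -0.01892673  0.19149264] [-0.42833862 -0.19369915 -1.09964898]
held z [-38.75631233 -25.54998527 -12.15582228] far y -19.87669112566021 -19.62916973165971
cap x [-16.40851849  18.35566672] y [-18.76408114] -25.652993699503543
tin x [-27.52707191   0.49695932  29.1132997 ] y [-61.85935784 -15.52784563] z [76.83301926 77.92713773 79.17705705] 6472
```

View pics/w10.png

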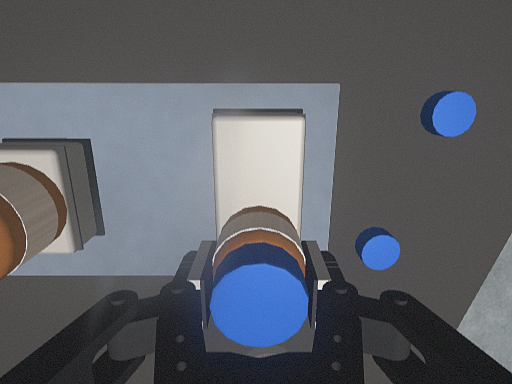

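Viewed picture 12: the small jar is held above the long tin, whose far half is visible at (258,160). It is aligned across the tin and needs about 2 mm along its length.

Emit:
move_arm(series="0 0 0 -0.017 0.057 -0.1 1;0 0 0 0.015 0.004 -0.4 1;0 0 0 0.015 0.004 -0.4 1;0 0 0 0.012 0.003 -0.3 1;0 0 0 0.008 0.002 -0.2 1;0 0 0 0.005 0.001 -0.1 1;0 0 0 0 0 0 1;0 0 0 0 0 0 1")

```text
clock: 41.8
tool_pos: [0.6489, -0.0169, 0.1461]
eef_rot: [-0.002, 0.989, 0.144, 0.02]
wrist_force: [0.6, -0.8, -0.7]
width: 0.0408
```

```bash
python3 t.py .1 .125
```

```text
[ 0.64888967 -0.01685207  0.14614209] [ 0.57055352 -0.82635934 -0.70184328]
held z [-38.78874289 -25.52460913 -12.1713168 ] far y -19.969187545103072 -19.683531783003584
cap x [-16.41924206  18.26164519] y [-18.87585888] -25.63003608807754
tin x [-27.82058885   0.06210152  28.50514066] y [-59.93863722 -15.87028935] z [31.49895059 32.53115867 33.69775333] 9467
```

Emit:
move_arm(series="0 0 0 -0.014 -0.004 -0.03 1;0 0 0 0 0 -0.03 1;0 0 0 0 0 -0.02 1;0 0 0 0 0 0 1;0 0 0 0 0 0 1")

```text
clock: 42.48
tool_pos: [0.6483, -0.017, 0.1434]
eef_rot: [-0.002, 0.989, 0.144, 0.019]
wrist_force: [0.9, 0.3, -0.2]
width: 0.041
```

Emit:
move_arm(series="-0.002 0.006 0 0.017 0.005 -0.018 1;-0.002 0.006 0 0.017 0.005 -0.018 1;-0.002 0.006 0 0.017 0.005 -0.018 1;-0.002 0.006 0 0.017 0.005 -0.018 1;-0.001 0.006 0 0.016 0.005 -0.018 1;-0.002 0.006 0 0.016 0.005 -0.017 1;0 0 0 0 0 0 1;0 0 0 0 0 0 1")

```text
clock: 43.48
tool_pos: [0.6513, -0.016, 0.1403]
eef_rot: [0.001, 0.99, 0.144, -0.0]
wrist_force: [-0.3, -0.2, 0.9]
width: 0.0408
```

```bash
python3 slope.py; python3 t.py .09 .125
```

```text
23753 slope [-0.00675618  0.06961019] toolz [ 1.28503641e-04 -9.92750627e-04 -9.99999499e-01] [-0.30321228 -0.23522982  0.91260213]
[ 0.6513154  -0.01605262  0.14030063] [ 0.09119172 -0.45074571  0.84571357]
held z [-38.79041415 -25.5766989  -12.12551309] far y -20.296338575696442 -19.73009873451293
cap x [-16.37738648  18.27142949] y [-18.66636876] -25.67624545753945
tin x [-26.85325139   1.06721068  29.50700515] y [-60.07854552 -16.02411106] z [29.32894412 30.39034866 31.61115898] 9638
```

Emit:
move_arm(series="0 0 0 0 0 0.009 1;0 0 0 0 0 0.009 1;0 0 0 0 0 0 1;0 0 0 0 0 0 1")

```text
clock: 44.08
tool_pos: [0.6513, -0.016, 0.1407]
eef_rot: [0.001, 0.99, 0.144, -0.0]
wrist_force: [0.1, -1.0, -1.0]
width: 0.041
```

```bash
python3 slope.py
```

```text
23737 slope [-0.00053285  0.06959485] toolz [-7.68303862e-05 -1.02603094e-03 -9.99999471e-01] [ 0.13257986 -0.96211289 -1.03773128]
```

Emit:
move_arm(series="0 0 0 0 0 0 0.5;0 0 0 0 0 0 0.4;0 0 0 0 0 0 0.2;0 0 0 0 0 0 0;0 0 0 0 0 0 0;0 0 0 0 0 0.4 0;0 0 0 0 0 0.9 0;0 0 0 0 0 0.95 0")

```text
clock: 45.12
tool_pos: [0.6512, -0.016, 0.2098]
eef_rot: [0.001, 0.99, 0.144, 0.0]
wrist_force: [0.1, 0.7, 0.1]
width: 0.0852
```

Emit:
move_arm(series="0 0 0 0 0 0.95 0;0 0 0 -0.5 -0.5 0.9 0;0 0 0 -0.9 -0.9 0 0;0 0 0 -0.9 -0.9 0 0;0 0 0 -0.3 -0.9 0 0;0 0 0 0 0 0 0;0 0 0 0 0 0 0")

```text
clock: 46.0
tool_pos: [0.5735, -0.1118, 0.2642]
eef_rot: [0.001, 0.99, 0.144, 0.0]
wrist_force: [-0.3, 0.9, 0.5]
width: 0.085
```

```bash
python3 slope.py; python3 - <<'E'
from h import *
o=env.get_obs();p=viewer.read_camera("wrist");X=cloud(p,o);save(p,"w11.png")
print(o["tool_pos"],o["clock"])
bl=(p["pixels"][...,2].astype(int)-p["pixels"][...,0]>60); g=p["pixels"].astype(int).sum(-1)
for n,c,z in [("large",(.497,-.06),.187),("small",(.651,-.016),.167)]:
    m=bl&(abs(X[...,2]-z)<.008)&(np.hypot(X[...,0]-c[0],X[...,1]-c[1])<.05)
    print(n,cv2.minEnclosingCircle((X[m][:,:2]*1000).astype(np.float32)),np.median(X[m][:,2]),m.sum())
    m=(abs(X[...,2]-.111)<.006)&(np.hypot(X[...,0]-c[0],X[...,1]-c[1])<.08)&(g>420)
    print("tin",cv2.minAreaRect((X[m][:,:2]*1000).astype(np.float32)),np.median(X[m][:,2]))
s=viewer.read_camera("scene"); cv2.imwrite("pics/s2.png",cv2.resize(s["pixels"][100:300,90:380,::-1],None,fx=2.7,fy=2.7,interpolation=cv2.INTER_CUBIC))
E
```

```text
24380 slope [0.00166322 0.06967352] toolz [ 5.23331269e-04 -1.02951236e-03 -9.99999333e-01] [-0.30764579  0.85558819  0.54720858]
[ 0.57363032 -0.1115009   0.26408419] 46.05
large ((498.1376647949219, -59.77879333496094), 27.838932037353516) 0.1863167863985338 6537
tin ((497.91131591796875, -59.61034393310547), (57.86381912231445, 74.48831176757812), 16.648677825927734) 0.10995761140497365
small ((651.9085083007812, -15.254988670349121), 18.705442428588867) 0.16669187279391096 2406
tin ((651.8458862304688, -15.386749267578125), (58.807716369628906, 119.28441619873047), 16.39748191833496) 0.11067441780763564
```

View pics/w11.png

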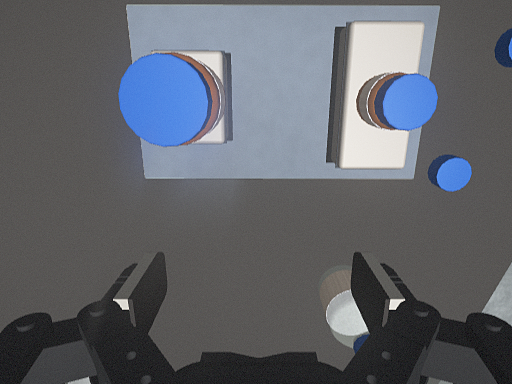

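View pics/s2.png

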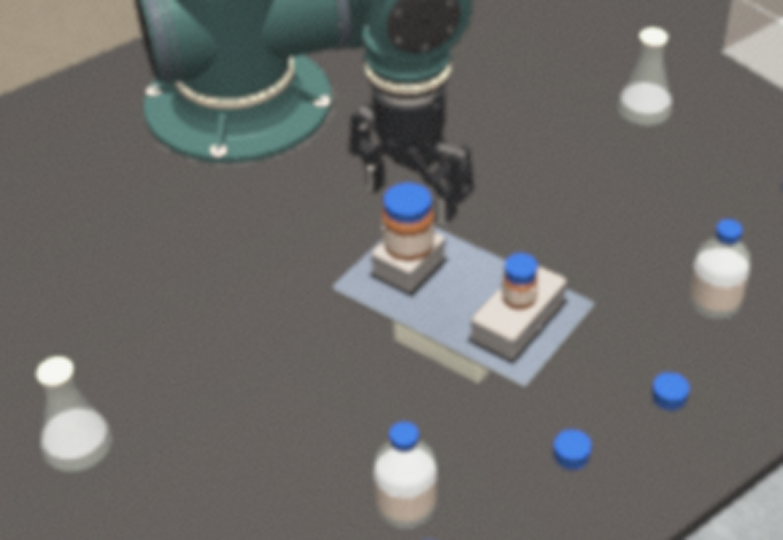

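Viewed pictures 13 and 14: both jars stand upright and centred, the tins are square on their pads, the plate is level and both flasks are standing. I'll hand the job in.

```bash
python3 -c "
from cell import env
print(env.finish_job())"
```

```text
the job is handed in; nothing more can be done
None
```

I loaded the rocker in the order asked: long tin, short tin, large jar, small jar. Each was set down flush, moved with the plate to its resting tilt, and then released. I handed the job in at about 46 s, and `finish_job` gives no verdict.

Last checks, with the gripper clear of everything:
- **Plate:** the slope read 0.0017 rad, which is level.
- **Jars:** both stand upright, within about 0.3 mm of their tins' centres.
- **Tins:** both lie square to their pads. The long tin measured about 1.5 mm off its pad's centre along its length right after placing, and I left that as it was. The latest reading puts it about 1 mm from the pad centre I measured at the start.
- **Flasks:** both are still standing, and nothing fell off the work surface.

The large jar came to rest at 0.038 rad, against 0.030 just before release. That means the plate moved a little as it took the full load, but the jar stayed upright and centred. No check failed. The top camera disagreed with the wrist camera by about 1–2 mm, so I went by the wrist camera.

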